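Butt the tuner can against the board and bring the magnifier over the joint

ROBOT

A 6-joint arm with a two-finger parallel gripper is mounted at the origin on the work surface. World frame = base frame: x ahead of the robot, y to its left, z up, the work surface at z = 0. Lengths are in m, angles in rad, forces in N, time in s.
With the tool pointing down it reaches from about 0.425 to 0.925 m from the base axis. Payload 12.5 kg.
Tool frame: the origin (TCP) lies at the very end of the fingers, on their centre line; the grasp point (between the pads) lies 19 mm behind it; z points along the fingers, y is the direction in which the jaws open and shut (so a half turn about z gives the same grasp; the last joint's range is limited). The gripper opens to 85 mm and grips with 20 to 120 N. Pads are 22 mm wide; open, the fingers measure 114 mm over their backs; the gripper's body (76 mm by 85 mm) begins 54 mm behind the grasp point. The pads swing forward as they close: fully open they stand 13 mm farther back than shut.
Start: joints at [-1.226, 0.491, 1.559, -0, 1.092, -0.106], TCP at [0.272, -0.563, 0.231] pointing down, gripper open.
Joint ranges: [-3.1, 3.1], [-0.84, 2.19], [0.05, 2.79], [-1.13, 4.28], [0.06, 2.93], [-2.69, 2.69]. Speed limits (rad/s): [2.22, 2.22, 2.79, 3.14, 3.14, 3.14].

INTERFACE

Orientations are given as a 3x3 rotation matrix whose columns are the frame's x, y, z axes.
In Python, from station import env gives the robot as it stands. The module is installed in compiled form; this text tells all that it offers.
- The arm moves only by the tool play_rows, never from a script. Its arguments are lists of equal length, an entry for each row: "offset": the shift along the tool's x, y, z in mm, a list of three; "twist": the turn, a rotation vector about the tool's x, y, z in degrees, a list of three; "gripper": the finger opening in mm, from 0 to 85.4. In form: {"offset": [[tx, ty, tz], ...], "twist": [[ax, ay, az], ...], "gripper": [gripper, ...]}. A call has 1 to 12 rows; each row shifts and turns the pose as measured when the row begins, along the tool's axes as they then stand; what a row does not reach is not made up. A row lasts 1/12 s, in which the tool goes at most 41.7 mm and 7.16 degrees, less where a joint would pass 70% of its speed; a pose out of reach is approached as far as the arm can. A call with a gripper value outside its range is refused whole. The fingers move at their own pace and stop on an object; "force" is the grip in N (left out, the last holds). Time passes only in rows, so rows that do not move let the fingers close. It gives the time, the measured TCP pose, the force and the opening at its end, in the units of the state.
- env.get_obs(): the state, without advancing time (a new reading comes with each control period).
- env.snapshot(name): name is "scene" or "top" or "wrist"; returns a dict with "image" (384x512x3 uint8, red, green, blue), "fx", "fy", "cx", "cy" (pixels), "distortion" ([k1, k2, p1, p2, k3] as OpenCV has them; the pictures are not rectified), "world_from_camera" (4x4, takes a point from camera to world coordinates); the wrist camera has in their place "mount" (4x4, takes a point from camera to tool coordinates, whose origin is the TCP and whose axes are the flange's). Camera axes: x right, y down, z forward; pixel columns grow to the right and rows downward; lengths in m; the calibration is good to about 2 mm. A picture is of the moment at which its call begins: read the wrist's pose just before it. There is no depth.
- env.finish_job(): hands the job in, once; it reports no verdict.
The state is a dict: "clock": time; "qpos": joint angles; "qvel": joint speeds; "effort": joint torques, N m; "ee_pos": TCP position; "orientation": TCP orientation; "contact_force": force on the tool from outside, world axes, zero at the start; "torque": the same for the moment, N m; "finger_gap": finger opening in m.
Only numpy, scipy, OpenCV 4.12 (cv2) and the standard library are available. Lean on these libraries where they do the work, as an engineer would, in place of code of your own. Each camera call takes 0.05 s, during which the arm holds its last target.

TASK

Push the silver tuner can across the counter, without lifting it, until its black socket side sits flush and centred against the brass-contact edge of the green circuit board, leaving the board where it is. Then swing the magnifier lamp round by its arm until the lens is over the middle of that joint, and leave everything standing free; do not disturb the coil former, the pump or the tin.

Things in the scene. Friction and masses are not known exactly. Their poses are not given: they have to be found in the camera images.
- tuner: Loose flat silver can, a plain box 95 (its x) by 120 (its y) by 32 mm high, 0.2 to 0.45 kg, too broad to grasp. Origin: centre of its underside, z up. Its -x face is the socket side, with a black strip on it and along that edge of the top; +x is the plain back. At the start the socket side faces the board's contact edge, up to 0.45 rad askew, 50 to 140 mm away, up to 55 mm off-centre.
- tuner_socket (a point): Middle of the tuner can's socket face, 10 mm above the counter: at (-47.5, 0, 10) mm in the tuner's frame.
- board: Loose green board in a grey carrier, a block 160 (its x) by 120 (its y) by 20 mm, with parts up to 50 mm high; 0.8 kg. Origin on the counter under the middle of its contact edge (120 mm end with a brass strip on top); +x points out of that edge to the tuner, the board spans x = 0 to -160 mm. When joined, the tuner has the board's yaw and its origin is at (47.5, 0, 0) mm in the board's frame.
- lens_center (a point): Centre of the clear lens (120 mm across, white ring 170 mm across, 225 to 255 mm above the counter). The fixed post it swings about (22 mm thick, on a dark disc 130 mm across) stands beyond and left of the board: its axis is 360 mm from this point on the level line from here through lamp_grip. It swings anticlockwise seen from above, by 0.5 to 0.95 rad, to reach the joint; range -0.2 to 1.15 rad.
- lamp_grip (a point): Middle (280 mm high) of the red upright grip on the lamp's arm between post and ring, 255 mm from the post's axis: a rod 18 mm thick, free from 255 to 305 mm above the counter, to be pushed sideways or pinched from above. Nothing on the lamp is higher. The arm's hinge is stiff (0.25 N m, so about 1 N here, plus damping): it stays where it is left.
- coil_former: Bystander: loose white nylon spool standing upright, 60 mm across, 72 mm high, origin at the centre of its underside.
- pump: Bystander: loose blue desoldering pump with a black rubber tip, lying along its x, about 195 mm long and 22 mm thick, origin on the counter near its middle.
- parts_tin: Bystander: loose open steel tin, 80 mm across, 40 mm high, origin at the centre of its underside.
Mind the look-alikes: they are no part of the job. What is shaped like the tuner but red is not meant.

How it is judged:
On the way, in this order (a step that is already met when the one before it is completed fails the run):
1. the tuner can's socket face sits flush and centred against the board's contact edge (x of tuner_socket in the frame of board between -0.003 and 0.003 m and y of tuner_socket in the frame of board between -0.01 and 0.01 m and angle between the x axis of tuner and the x axis of board, either way round below 0.035 rad), for 0.3 s.
2. the lens is over the middle of the joint (horizontal distance between lens_center and board below 0.035 m), for 0.2 s.
At the end, for the whole second after the job is handed in: Tuner flat, socket face on the board's contact edge: gap under 3 mm, within 2 deg, centred within 10 mm. Board within 15 mm of its start. Lens centre within 35 mm of the edge's middle seen from above. Tuner and board at rest; coil former, pump, tin within 20 mm of their starts (all of step 1 and horizontal distance between lens_center and board below 0.035 m and distance of board from where it was at the start of the episode below 0.015 m and height (world z) of tuner below 0.004 m and angle between tuner's own z axis and vertical below 0.05 rad and linear speed of each of tuner, board below 0.01 m/s and distance of each of coil_former, pump, parts_tin from where it was at the start of the episode below 0.02 m); the robot touches nothing.
It fails at once if the tuner can is lifted or tipped off the counter (height (world z) of tuner above 0.012 m or angle between tuner's own z axis and vertical above 0.2 rad).
It fails at once if the board is shoved more than 15 mm (distance of board from where it was at the start of the episode above 0.015 m).
It fails at once if the coil former, the pump or the tin is moved more than 20 mm (distance of any of coil_former, pump, parts_tin from where it was at the start of the episode above 0.02 m).
It also fails if it takes over 72 s, if anything falls off the work surface, if the arm or the gripper's body presses on something with over 40 N, if the wrist force passes 120 N, or if a joint passes its speed limit or range.

## Working session

There is one attempt and no reset: what is moved stays moved. The work goes in short steps, Python scripts to look and compute and a tool call to move; the robot and the scene stay as the last step left them, time stands still between calls to the robot, and variables do not carry over. Pictures are saved under pics/ and viewed, and the job is handed in when it is done.

Besides the shell and the picture viewer there is one more tool, called after "Emit:" as a command line: name --argument value ..., lists and objects as JSON in quotes. play_rows: Moves the arm, as the interface text tells. Its arguments: {"type":"object","properties":{"offset":{"type":"array","items":{"type":"array","items":{"type":"number"}}},"twist":{"type":"array","items":{"type":"array","items":{"type":"number"}}},"gripper":{"type":"array","items":{"type":"number"}},"force":{"type":"number"}},"required":["offset","twist","gripper"]}

```bash
mkdir -p pics; python3 - <<'E'
from station import env
import cv2,numpy as np
np.set_printoptions(precision=4,suppress=True)
o=env.get_obs();print({k:np.array(v) for k,v in o.items()})
for n in["scene","top","wrist"]:
    s=env.snapshot(n);cv2.imwrite(f"pics/{n}0.png",s["image"][:,:,::-1]);print(n,{k:np.array(v) for k,v in s.items() if k!="image"})
E
```

```text
{'clock': array(0.), 'qpos': array([-1.2256,  0.4916,  1.5595,  0.0001,  1.0917, -0.1056]), 'qvel': array([-0.0011, -0.0001,  0.0008,  0.0002, -0.0007,  0.0002]), 'effort': array([ -0.0002, -61.8447, -26.1593,  -0.0001,   0.0041,  -0.    ]), 'ee_pos': array([ 0.2723, -0.5623,  0.2307]), 'orientation': array([[ 0.9001,  0.4356, -0.0003],
       [ 0.4356, -0.9001,  0.0011],
       [ 0.0002, -0.0011, -1.    ]]), 'contact_force': array([ 1.0221, -0.0046,  0.3037]), 'torque': array([-0.0106, -0.022 ,  0.0151]), 'finger_gap': array(0.0853)}
scene {'fx': array(484.7805), 'fy': array(484.7805), 'cx': array(252.3361), 'cy': array(188.04), 'distortion': array([-0.138,  0.   ,  0.   ,  0.   ,  0.   ]), 'world_from_camera': array([[-0.6834,  0.5941, -0.4242,  1.1751],
       [ 0.73  ,  0.5537, -0.4006,  0.5541],
       [-0.0031, -0.5835, -0.8121,  1.3229],
       [ 0.    ,  0.    ,  0.    ,  1.    ]])}
top {'fx': array(472.8689), 'fy': array(472.8689), 'cx': array(252.2626), 'cy': array(187.0077), 'distortion': array([-0.1005,  0.    ,  0.    ,  0.    ,  0.    ]), 'world_from_camera': array([[-0.0056, -0.981 ,  0.194 ,  0.2408],
       [-1.    ,  0.0062,  0.0026, -0.0298],
       [-0.0038, -0.194 , -0.981 ,  1.7978],
       [ 0.    ,  0.    ,  0.    ,  1.    ]])}
wrist {'fx': array(285.5236), 'fy': array(285.5236), 'cx': array(259.4994), 'cy': array(190.5431), 'distortion': array([-0.0598,  0.    ,  0.    ,  0.    ,  0.    ]), 'mount': array([[ 0.0009, -0.9476, -0.3195,  0.082 ],
       [ 1.    ,  0.0005,  0.0013, -0.0003],
       [-0.0011, -0.3195,  0.9476, -0.1417],
       [ 0.    ,  0.    ,  0.    ,  1.    ]])}
```

View pics/scene0.png

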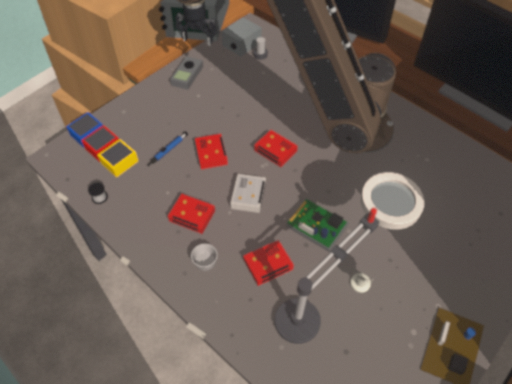

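View pics/top0.png

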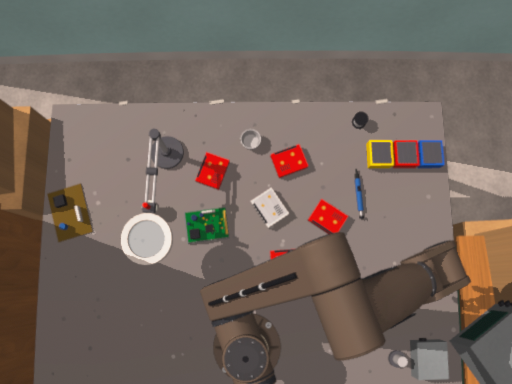

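View pics/wrist0.png

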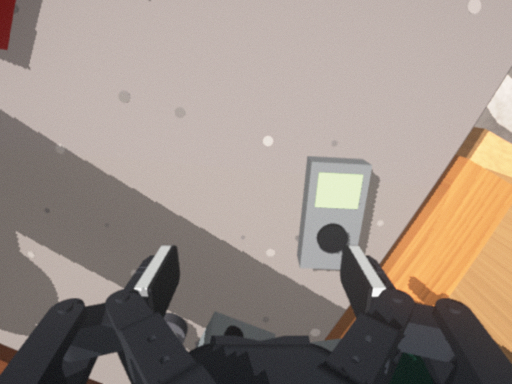

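```bash
cat > h.py <<'E'
from station import env
import cv2,numpy as np
np.set_printoptions(precision=4,suppress=True)
def K(s): return np.array([[s["fx"],0,s["cx"]],[0,s["fy"],s["cy"]],[0,0,1.]])
def T(s,o=None):
    if "mount" in s:
        M=np.eye(4);M[:3,:3]=o["orientation"];M[:3,3]=o["ee_pos"];return M@np.array(s["mount"])
    return np.array(s["world_from_camera"])
def w(s,px,z,o=None):
    px=np.array(px,float).reshape(-1,1,2)
    n=cv2.undistortPoints(px,K(s),np.array(s["distortion"]))[:,0]
    M=T(s,o);d=np.c_[n,np.ones(len(n))]@M[:3,:3].T;c=M[:3,3]
    t=(np.broadcast_to(z,len(n))-c[2])/d[:,2]
    return c+d*t[:,None]
def p(s,P,o=None):
    M=np.linalg.inv(T(s,o));r,_=cv2.Rodrigues(M[:3,:3])
    return cv2.projectPoints(np.array(P,float).reshape(-1,3),r,M[:3,3],K(s),np.array(s["distortion"]))[0][:,0]
def crop(im,x,y,ww,hh,k,name):
    c=im[y:y+hh,x:x+ww,::-1];cv2.imwrite("pics/"+name,cv2.resize(c,None,fx=k,fy=k,interpolation=cv2.INTER_CUBIC))
E
python3 - <<'E'
from h import *
s=env.snapshot("top");np.save("top0.npy",s,allow_pickle=True);crop(s["image"],110,120,200,150,4,"topc.png")
s=env.snapshot("scene");np.save("scene0.npy",s,allow_pickle=True);crop(s["image"],160,120,200,150,4,"scenec.png");crop(s["image"],260,160,180,135,4,"scened.png")
E
```

```text
(no output)
```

View pics/topc.png

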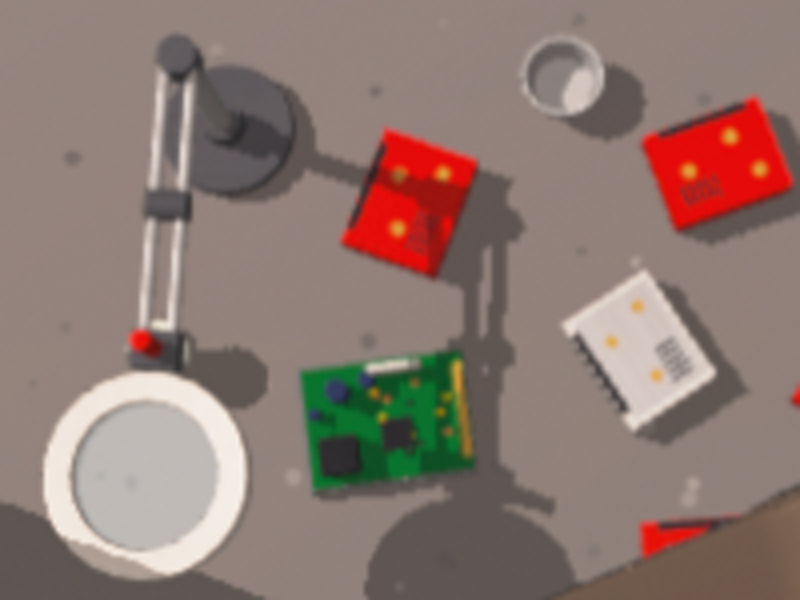

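View pics/scenec.png

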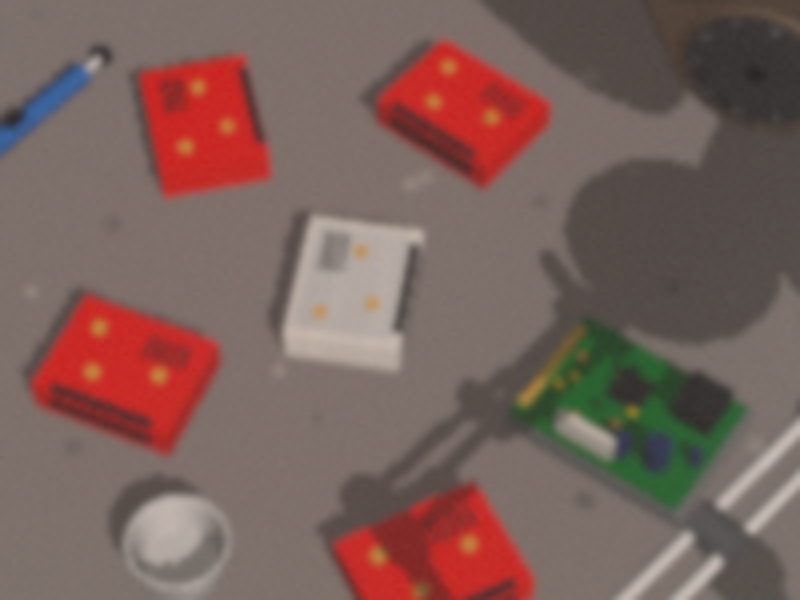

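View pics/scened.png

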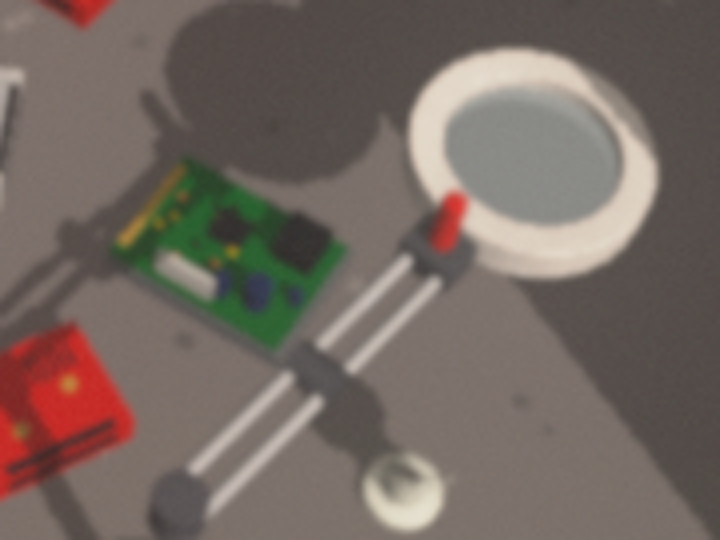

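```bash
cat > fit.py <<'E'
from h import *
from scipy.optimize import least_squares
t=np.load("top0.npy",allow_pickle=True).item();s=np.load("scene0.npy",allow_pickle=True).item()
ct=lambda a:np.array(a)/4+[110-.375,120-.375]
cs=lambda a:np.array(a)/4+[160-.375,120-.375]
cd=lambda a:np.array(a)/4+[260-.375,160-.375]
def box(q,x0,x1,hy,z):
    P=np.array([[x0,hy],[x0,-hy],[x1,-hy],[x1,hy]])
    c,n=np.cos(q[2]),np.sin(q[2]);R=np.array([[c,-n],[n,c]])
    return np.c_[P@R.T+q[:2],np.full(4,z)]
def fit(views,x0,x1,hy,z,q0):
    f=lambda q:np.concatenate([(p(v,box(q,x0,x1,hy,z))-pts).ravel() for v,pts in views])
    r=least_squares(f,q0);return r.x,np.round(r.fun,2)
# order: socket/ low-x side left(+y), -y, then high x -y,+y
tt=ct([[563,326],[633,430],[715,373],[645,272]]);ts=cs([[402,357],[423,232],[312,213],[284,345]])
bt=ct([[302,372],[315,490],[474,467],[461,352]]);bs=cs([[675,510],[745,405],[590,318],[515,407]])
if __name__=="__main__":
    for v in([(t,tt)],[(s,ts)],[(t,tt),(s,ts)]): print("tuner",*fit(v,-.0475,.0475,.06,.032,[.55,-.06,-1]))
    for v in([(t,bt)],[(s,bs)],[(t,bt),(s,bs)]): print("board",*fit(v,-.16,0,.06,.02,[.5,.05,-1.5]))
    print("lens",w(t,ct([146,475]),.245),w(s,cd([533,160]),.24))
    print("griptop",w(t,ct([142,342]),.3),w(s,cd([456,200]),.305),"gripbot",w(s,cd([443,245]),.255))
    print("base",w(t,ct([230,130]),.01),"posttop",w(t,ct([176,50]),.25),w(s,cd([180,490]),.25))
    print("base scene",w(s,[297,319],.01))
    print("spool top",w(s,cd([403,485]),.072));print("tin",w(t,ct([565,76]),.04));print("pump",w(t,[[358,172],[362,215]],.011))
E
python3 fit.py
```

```text
tuner [ 0.5122 -0.0892 -0.9841] [-0.32 -0.09  0.04  0.11  0.37  0.31 -0.1  -0.35]
tuner [ 0.5181 -0.0838 -0.9755] [ 0.02 -0.78  0.08  0.68 -0.29  1.92  0.18 -1.61]
tuner [ 0.515  -0.0867 -0.9793] [-1.01 -0.73 -0.54 -0.63 -0.28 -0.52 -0.86 -1.08 -0.07 -1.84  0.13 -0.28
 -0.18  0.89  0.17 -2.76]
board [ 0.4588  0.069  -1.4433] [-1.18 -0.86 -1.02  0.98  1.42  1.16  0.76 -1.37]
board [ 0.4588  0.0712 -1.4562] [ 0.6   1.12  2.78  0.39 -0.74 -2.47 -2.63  0.46]
board [ 0.4587  0.0703 -1.4503] [-1.42 -1.14 -1.49  0.72  0.99  1.19  0.55 -1.36  0.63  0.75  2.61 -0.07
 -1.04 -2.7  -2.75  0.32]
lens [[0.3772 0.3256 0.245 ]] [[0.3759 0.3275 0.24  ]]
griptop [[0.4796 0.32   0.3   ]] [[0.4835 0.3218 0.305 ]] gripbot [[0.4843 0.3243 0.255 ]]
base [[0.7361 0.3087 0.01  ]] posttop [[0.7413 0.3124 0.25  ]] [[0.7322 0.3072 0.25  ]]
base scene [[0.7352 0.3091 0.01  ]]
spool top [[0.5492 0.3803 0.072 ]]
tin [[ 0.7793 -0.0208  0.04  ]]
pump [[ 0.651  -0.437   0.011 ]
 [ 0.4822 -0.4443  0.011 ]]
```

```bash
cat > plan.py <<'E'
from h import *
from scipy.spatial.transform import Rotation as Ro
def Rd(yaw):
    x=np.array([np.cos(yaw),np.sin(yaw),0]);z=np.array([0,0,-1.]);return np.c_[x,np.cross(z,x),z]
def rows(wps,g,n=None):
    """wps list of (pos,yaw); prints tool-frame rows between successive, starting from measured pose"""
    o=env.get_obs();P=np.array(o["ee_pos"]);R=np.array(o["orientation"]);off=[];tw=[]
    for pos,yaw in wps:
        R2=Rd(yaw);off.append(list(np.round(R.T@(np.array(pos)-P)*1000,1)));tw.append(list(np.round(np.degrees(Ro.from_matrix(R.T@R2).as_rotvec()),2)))
        P,R=np.array(pos),R2
    f=lambda a:"["+",".join("[%g,%g,%g]"%tuple(np.array(r)+0.) for r in a)+"]"
    print(f(off));print(f(tw));print([g]*len(wps))
def cur():
    o=env.get_obs();R=np.array(o["orientation"]);return np.array(o["ee_pos"]),np.arctan2(R[1,0],R[0,0])
def line(pos,yaw,n):
    P,y=cur();return [(P+(np.array(pos)-P)*k/n,y+(yaw-y)*k/n) for k in range(1,n+1)]
E
python3 - <<'E'
from plan import *
rows(line([.51,-.09,.26],2.16,15),85)
t=np.load("top0.npy",allow_pickle=True).item();print(w(t,[[328,217],[290,161],[281,262]],.032))
E
```

```text
[[28,-21.4,-1.9],[30.2,-18.1,-1.9],[32.1,-14.6,-1.9],[33.6,-10.8,-1.9],[34.6,-6.9,-1.9],[35.1,-3,-1.9],[35.2,1.1,-1.9],[34.9,5.1,-1.9],[34.1,9,-1.9],[32.9,12.8,-1.9],[31.2,16.5,-1.9],[29.1,19.9,-1.9],[26.7,23.1,-1.9],[23.9,26,-1.9],[20.8,28.5,-1.9]]
[[-0.03,-0.01,-6.53],[0,0,-6.53],[0,0,-6.53],[0,0,-6.53],[0,0,-6.53],[0,0,-6.53],[0,0,-6.53],[0,0,-6.53],[0,0,-6.53],[0,0,-6.53],[0,0,-6.53],[0,0,-6.53],[0,0,-6.53],[0,0,-6.53],[0,0,-6.53]]
[85, 85, 85, 85, 85, 85, 85, 85, 85, 85, 85, 85, 85, 85, 85]
[[ 0.4729 -0.3098  0.032 ]
 [ 0.6911 -0.171   0.032 ]
 [ 0.3064 -0.1299  0.032 ]]
```

Emit:
play_rows --offset '[[28,-21,-2],[30,-18,-2],[32,-15,-2],[34,-11,-2],[35,-7,-2],[35,-3,-2],[35,1,-2],[35,5,-2],[34,9,-2],[33,13,-2],[31,16,-2],[29,20,-2]]' --twist '[[0,0,-6.5],[0,0,-6.5],[0,0,-6.5],[0,0,-6.5],[0,0,-6.5],[0,0,-6.5],[0,0,-6.5],[0,0,-6.5],[0,0,-6.5],[0,0,-6.5],[0,0,-6.5],[0,0,-6.5]]' --gripper '[85,85,85,85,85,85,85,85,85,85,85,85]'

```text
clock: 1.25
ee_pos: [0.458, -0.1694, 0.2541]
orientation: [[-0.289, 0.957, -0.0], [0.957, 0.289, 0.001], [0.001, -0.0, -1.0]]
contact_force: [0.2, -1.4, -0.2]
finger_gap: 0.0849
```

```bash
python3 - <<'E'
from plan import *
print(cur());rows(line([.51,-.09,.26],2.16,6),85)
E
```

```text
(array([ 0.458 , -0.1694,  0.2541]), np.float64(1.8637207140876968))
[[10.2,12.1,-1],[9.6,12.6,-1],[8.9,13.1,-1],[8.3,13.5,-1],[7.6,13.9,-1],[6.9,14.2,-1]]
[[-0.01,-0.04,-2.83],[0,0,-2.83],[0,0,-2.83],[0,0,-2.83],[0,0,-2.83],[0,0,-2.83]]
[85, 85, 85, 85, 85, 85]
```

Emit:
play_rows --offset '[[10,12,-1],[10,13,-1],[9,13,-1],[8,13,-1],[8,14,-1],[7,14,-1],[0,0,0]]' --twist '[[0,0,-2.8],[0,0,-2.8],[0,0,-2.8],[0,0,-2.8],[0,0,-2.8],[0,0,-2.8],[0,0,0]]' --gripper '[85,85,85,85,85,85,85]'

```text
clock: 1.83
ee_pos: [0.512, -0.078, 0.2614]
orientation: [[-0.578, 0.816, 0.001], [0.816, 0.578, 0.001], [0.0, 0.002, -1.0]]
contact_force: [0.5, 0.1, 0.5]
finger_gap: 0.0852
```

```bash
python3 - <<'E'
from plan import *
o=env.get_obs();s=env.snapshot("wrist");np.save("w1.npy",(o,s),allow_pickle=True);print(cur())
im=s["image"];cv2.imwrite("pics/w1.png",im[:,:,::-1])
crop(im,150,0,260,195,3,"w1c.png")
E
```

```text
(array([ 0.5115, -0.0788,  0.2613]), np.float64(2.1847740524113033))
```

View pics/w1.png

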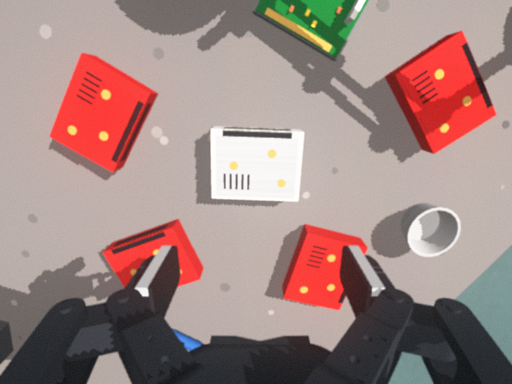

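View pics/w1c.png

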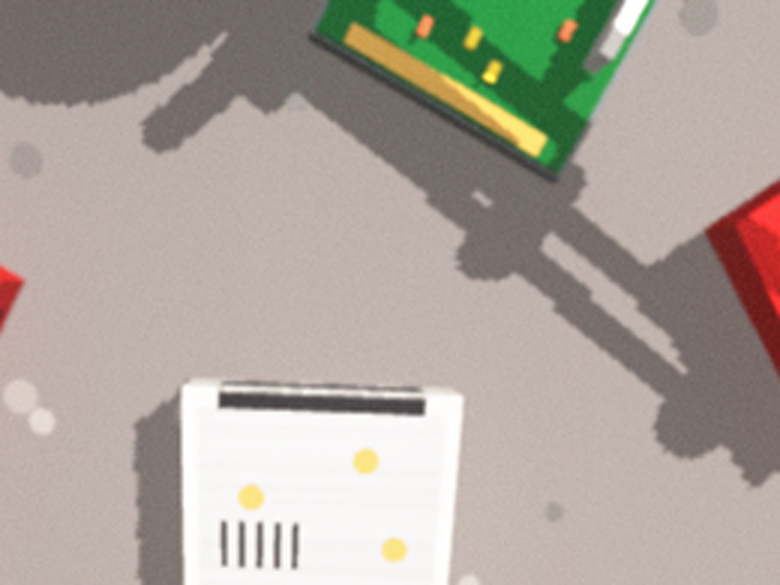

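```bash
python3 - <<'E'
from plan import *
o,s=np.load("w1.npy",allow_pickle=True);im=s["image"]
crop(im,200,115,110,95,7,"w1d.png");crop(im,245,0,115,65,6,"w1e.png")
E
```

```text
(no output)
```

View pics/w1d.png

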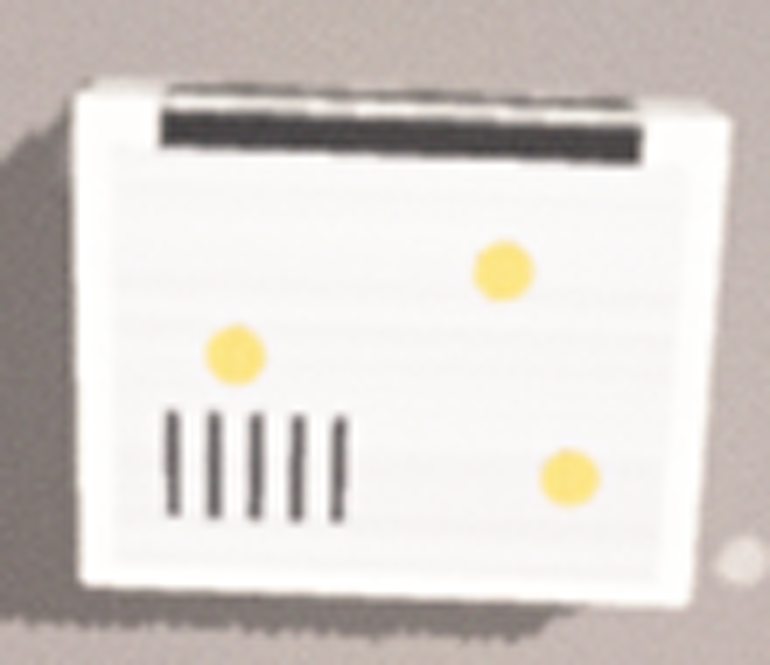

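View pics/w1e.png

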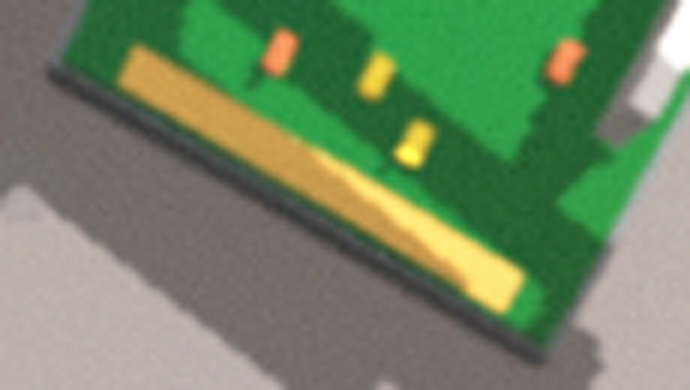

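```bash
cat > fit2.py <<'E'
from fit import *
o,sw=np.load("w1.npy",allow_pickle=True)
td=np.array([[75,98],[730,122],[692,605],[82,583]])/7+[200-.43,115-.43]
tb=np.array([[52,75],[540,362]])/6+[245-.42,0-.42]
x=w(sw,td,.032,o);print(x)
P=x[:,:2]
def bx(q):return box(q,-.0475,.0475,.06,.032)
r=least_squares(lambda q:(p(sw,bx(q),o)-td).ravel(),[.51,-.08,-1]);print("tuner",r.x,r.fun)
print("meas dims",np.linalg.norm(P[0]-P[1]),np.linalg.norm(P[2]-P[3]),np.linalg.norm(P[1]-P[2]),np.linalg.norm(P[0]-P[3]))
b=w(sw,tb,0.0,o);print(b, np.linalg.norm(b[0]-b[1]),b.mean(0),"yaw",np.arctan2(*(b[1]-b[0])[1::-1])-np.pi/2)
b=w(sw,np.array([[58,60],[547,342]])/6+[245-.42,0-.42],0.02,o);print(b, np.linalg.norm(b[0]-b[1]),b.mean(0),"yaw",np.arctan2(*(b[1]-b[0])[1::-1])-np.pi/2)
E
python3 fit2.py
```

```text
[[ 0.4368 -0.081   0.032 ]
 [ 0.5375 -0.015   0.032 ]
 [ 0.59   -0.0941  0.032 ]
 [ 0.4886 -0.1603  0.032 ]]
tuner [ 0.5173 -0.0935 -4.1412] [  1.1637  73.8584  -6.5578  74.109    5.2671 -63.0303  -0.2924 -64.1603]
meas dims 0.12039202765557094 0.12106572896510896 0.09497871072946694 0.09472566492530193
[[0.3999 0.0667 0.    ]
 [0.5189 0.0826 0.    ]] 0.12007950454907775 [0.4594 0.0746 0.    ] yaw -1.4378486999447693
[[0.4025 0.0657 0.02  ]
 [0.5149 0.0818 0.02  ]] 0.113567917271332 [0.4587 0.0738 0.02  ] yaw -1.4286883765429415
```

```bash
python3 - <<'E'
from plan import *
wp=line([.555,-.151,.16],2.151,4)+[([.555,-.151,.16-.0395*k],2.151) for k in range(1,5)]
rows(wp,85)
E
```

```text
[[-21,-1.5,25.3],[-21,-1.3,25.3],[-21,-1.1,25.3],[-21.1,-1,25.3],[0,0,39.5],[0,0,39.5],[0,0,39.5],[0,0,39.5]]
[[0.06,-0.02,0.48],[0,0,0.48],[0,0,0.48],[0,0,0.48],[0,0,0],[0,0,0],[0,0,0],[0,0,0]]
[85, 85, 85, 85, 85, 85, 85, 85]
```

Emit:
play_rows --offset '[[-21,-1.5,25],[-21,-1,25],[-21,-1,25],[-21,-1,25],[0,0,35],[0,0,35],[0,0,35],[0,0,20],[0,0,0],[0,0,0]]' --twist '[[0,0,0.5],[0,0,0.5],[0,0,0.5],[0,0,0.4],[0,0,0],[0,0,0],[0,0,0],[0,0,0],[0,0,0],[0,0,0]]' --gripper '[85,85,85,85,85,85,85,85,85,85]'

```text
clock: 2.72
ee_pos: [0.555, -0.1617, 0.029]
orientation: [[-0.532, 0.846, 0.006], [0.846, 0.532, -0.002], [-0.005, 0.004, -1.0]]
contact_force: [0.5, 0.4, -0.8]
finger_gap: 0.085
```

```bash
python3 - <<'E'
from plan import *
print(cur());P,y=cur()
h=np.array([-.548,.8365,0]);l=np.array([.8365,.548,0]);d=P-[.5132,-.0876,0];print("back",d@h*1000,"lat",d@l*1000)
s=env.snapshot("scene");crop(s["image"],190,130,130,98,6,"s2.png")
E
```

```text
(array([ 0.555 , -0.1617,  0.029 ]), np.float64(2.1323222944533975))
back -84.93909869150339 lat -5.6553758716627875
```

View pics/s2.png

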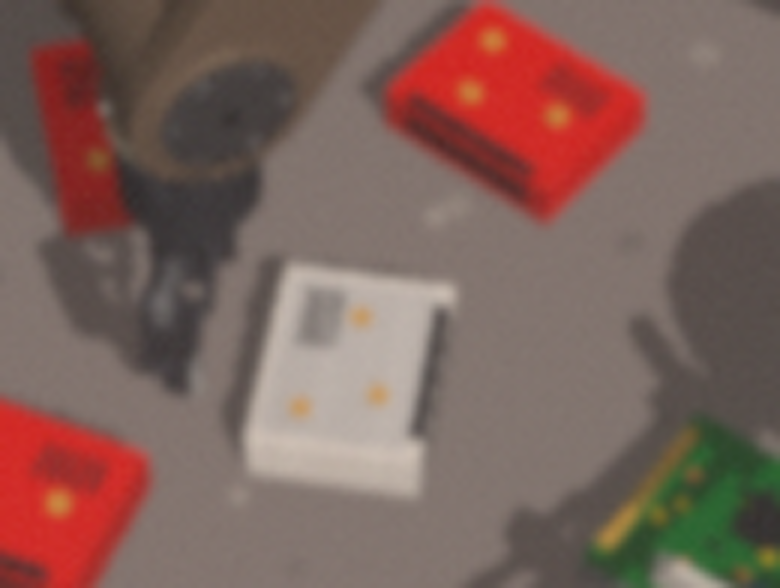

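Emit:
play_rows --offset '[[0,3,13],[0,2.5,12],[6,0,2],[6,0,0],[6,0,0],[2,0,0],[0,0,0]]' --twist '[[0.2,0.3,-0.5],[0,0,-0.5],[0,0,0],[0,0,0],[0,0,0],[0,0,0],[0,0,0]]' --gripper '[85,85,85,85,85,85,85]'

```text
clock: 3.35
ee_pos: [0.5503, -0.1409, 0.0054]
orientation: [[-0.548, 0.836, 0.008], [0.836, 0.548, -0.003], [-0.007, 0.005, -1.0]]
contact_force: [0.4, 0.3, 0.0]
finger_gap: 0.0848
```

```bash
python3 - <<'E'
from plan import *
print(cur());P,y=cur()
h=np.array([-.548,.8365,0]);l=np.array([.8365,.548,0]);d=P-[.5132,-.0876,0];print("back",d@h*1000,"lat",d@l*1000)
o=env.get_obs();s=env.snapshot("wrist");cv2.imwrite("pics/w3.png",s["image"][:,:,::-1])
E
```

```text
(array([ 0.5503, -0.1409,  0.0054]), np.float64(2.1512845023404474))
back -64.88837238271745 lat 1.8570128961318684
```

View pics/w3.png

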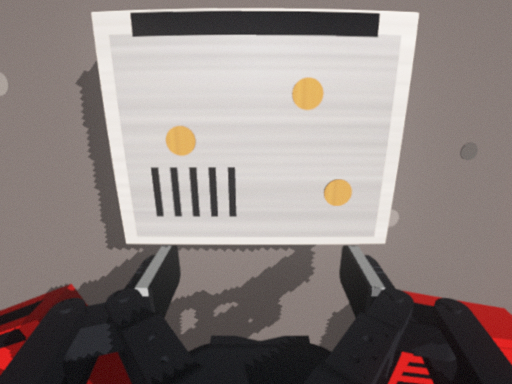

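Emit:
play_rows --offset '[[3,0,0.5],[3,0,0.5],[4,0,0.5],[4,0,0],[4,0,0],[4,0,0],[4,0,0],[4,0,0],[4,0,0],[4,0,0],[0,0,0]]' --twist '[[0.2,0.3,0],[0,0,0],[0,0,0],[0,0,0],[0,0,0],[0,0,0],[0,0,0],[0,0,0],[0,0,0],[0,0,0],[0,0,0]]' --gripper '[85,85,85,85,85,85,85,85,85,85,85]'

```text
clock: 4.32
ee_pos: [0.5285, -0.1066, 0.0049]
orientation: [[-0.548, 0.836, 0.005], [0.836, 0.548, -0.002], [-0.004, 0.003, -1.0]]
contact_force: [0.2, 0.2, -0.7]
finger_gap: 0.0846
```

```bash
cat > look.py <<'E'
import sys
from plan import *
n=sys.argv[1]
o=env.get_obs();s=env.snapshot("wrist");np.save(n+".npy",(o,s),allow_pickle=True);cv2.imwrite(f"pics/{n}.png",s["image"][:,:,::-1]);print(cur(),np.array(o["contact_force"]),np.array(o["orientation"])[:,2])
E
python3 look.py w4
```

```text
(array([ 0.5287, -0.1068,  0.0049]), np.float64(2.1509893627275836)) [ 0.2491  0.1508 -0.6692] [ 0.005  -0.0015 -1.    ]
```

View pics/w4.png

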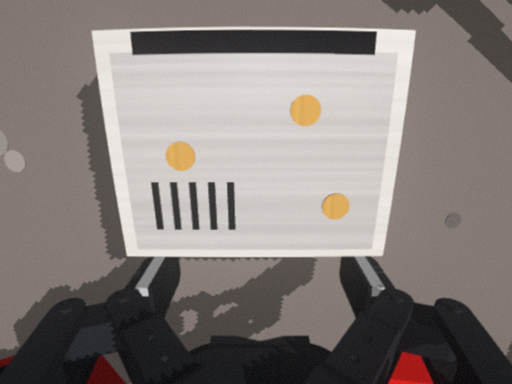

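```bash
cat > tun.py <<'E'
from plan import *
from scipy.optimize import least_squares
B=np.array([.459,.0745]);BY=-1.44
def tuner(o,s,pts,z=.032):
    # pts: FL, FR, BR, BL in image (front = board side); image-left is tuner -y
    C=np.array([[-.0475,-.06],[-.0475,.06],[.0475,.06],[.0475,-.06]])
    def f(q):
        c,n=np.cos(q[2]),np.sin(q[2]);W=np.c_[C@np.array([[c,n],[-n,c]])+q[:2],np.full(4,z)]
        return (p(s,W,o)-np.array(pts)).ravel()
    W=w(s,pts,z,o)[:,:2];e=W[1]-W[0]
    r=least_squares(f,[*W.mean(0),np.arctan2(e[1],e[0])-np.pi/2])
    q=r.x;c,n=np.cos(BY),np.sin(BY);d=(q[:2]-B)
    print("tuner",q,"resid",np.round(r.fun,1));print("in board: x %.1f y %.1f mm yaw %.3f"%((d@[c,n])*1000,(d@[-n,c])*1000,q[2]-BY))
    R=np.array(o["orientation"]);t=R.T@np.array([*(q[:2]-o["ee_pos"][:2]),0]);print("in tool mm",t[:2]*1000,"yawrel",q[2]+np.pi-np.arctan2(R[1,0],R[0,0]))
    return q
E
python3 - <<'E'
from tun import *
o,s=np.load("w4.npy",allow_pickle=True);tuner(o,s,[[93,31],[414,30],[383,256],[128,256]])
E
```

```text
tuner [ 0.4945 -0.0588 -0.9876] resid [-2.5 -0.1  2.8 -0.2  0.6  0.5 -1.1  1.2]
in board: x 136.8 y 17.8 mm yaw 0.452
in tool mm [58.5786 -2.2228] yawrel 0.002992204708915036
```

```bash
cat > path.py <<'E'
from tun import *
def follow(q,s1,R,dth,step,n,tool=(58.6,-2.2),z=.004):
    x,y,th=q;wps=[]
    for k in range(n):
        s=(k+1)*step
        d=step
        if s<=s1+1e-9: dt=0
        else: dt=-step/R
        tm=th+dt/2
        x-=d*np.cos(tm);y-=d*np.sin(tm);th+=dt
        ty=th+np.pi;c,n_=np.cos(ty),np.sin(ty)
        X=Rd(ty);pos=np.array([x,y,0])-X@np.array([tool[0]/1e3,tool[1]/1e3,0]);pos[2]=z
        wps.append((pos,ty))
    rows(wps,85);print("end",x,y,th)
if __name__=="__main__":
    follow([.4945,-.0588,-.9876],.0063,.15,.45,.004,11)
E
python3 path.py
```

```text
[[4.3,0.1,0.9],[4,-1.5,0],[4,-1.5,0],[4,-1.5,0],[4,-1.5,0],[4,-1.5,0],[4,-1.5,0],[4,-1.5,0],[4,-1.5,0],[4,-1.5,0],[4,-1.5,0]]
[[0.19,0.23,-0.17],[0,0,1.53],[0,0,1.53],[0,0,1.53],[0,0,1.53],[0,0,1.53],[0,0,1.53],[0,0,1.53],[0,0,1.53],[0,0,1.53],[0,0,1.53]]
[85, 85, 85, 85, 85, 85, 85, 85, 85, 85, 85]
end 0.4749545117256404 -0.019546473413894996 -1.2542666666666662
```

Emit:
play_rows --offset '[[4,0,0.5],[4,-1.5,0],[4,-1.5,0],[4,-1.5,0],[4,-1.5,0],[4,-1.5,0],[4,-1.5,0],[4,-1.5,0],[4,-1.5,0],[4,-1.5,0],[0,0,0]]' --twist '[[0.2,0.2,0],[0,0,1.5],[0,0,1.5],[0,0,1.5],[0,0,1.5],[0,0,1.5],[0,0,1.5],[0,0,1.5],[0,0,1.5],[0,0,1.5],[0,0,0]]' --gripper '[85,85,85,85,85,85,85,85,85,85,85]'

```text
clock: 5.28
ee_pos: [0.4976, -0.0766, 0.0044]
orientation: [[-0.326, 0.945, 0.001], [0.945, 0.326, -0.002], [-0.002, 0.0, -1.0]]
contact_force: [0.3, 0.8, 0.1]
finger_gap: 0.0846
```

```bash
python3 look.py w5
```

```text
(array([ 0.4979, -0.0768,  0.0044]), np.float64(1.9046475742967817)) [0.2614 0.8305 0.1482] [ 0.0007 -0.0015 -1.    ]
```

View pics/w5.png

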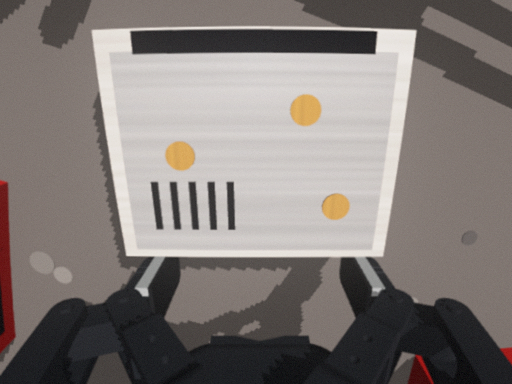

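```bash
python3 - <<'E'
from tun import *
o,s=np.load("w5.npy",allow_pickle=True);tuner(o,s,[[93,31],[414,30],[383,256],[128,256]])
E
```

```text
tuner [ 0.4764 -0.022  -1.2353] resid [-2.8 -0.1  3.1 -0.5  1.   1.1 -1.5  1.5]
in board: x 98.0 y 4.7 mm yaw 0.205
in tool mm [58.5171 -2.2588] yawrel 0.0031387834765161937
```

Emit:
play_rows --offset '[[4,0,0],[4,0,0],[3.8,-1.4,0],[3.8,-1.4,0],[3.8,-1.4,0],[3.8,-1.4,0],[3.8,-1.4,0],[3.8,-1.4,0],[3.8,-1.4,0],[3.8,-1.4,0],[0,0,0]]' --twist '[[0,0,0],[0,0,0],[0,0,1.4],[0,0,1.4],[0,0,1.4],[0,0,1.4],[0,0,1.4],[0,0,1.4],[0,0,1.4],[0,0,1.4],[0,0,0]]' --gripper '[85,85,85,85,85,85,85,85,85,85,85]'

```text
clock: 6.25
ee_pos: [0.4768, -0.0402, 0.0043]
orientation: [[-0.136, 0.991, 0.002], [0.991, 0.136, -0.002], [-0.003, 0.002, -1.0]]
contact_force: [-0.6, 0.3, -0.5]
finger_gap: 0.085
```

```bash
python3 look.py w6;  python3 - <<'E'
from tun import *
o,s=np.load("w6.npy",allow_pickle=True);tuner(o,s,[[93,31],[414,30],[383,256],[128,256]])
s=env.snapshot("top");np.save("top6.npy",s,allow_pickle=True);crop(s["image"],170,180,130,98,6,"top6.png")
E
```

```text
(array([ 0.477 , -0.0404,  0.0043]), np.float64(1.7081148945675704)) [-0.6253  0.3007 -0.4874] [ 0.002  -0.0023 -1.    ]
tuner [ 0.4666  0.0175 -1.4317] resid [-3.  -0.2  3.4 -0.4  1.1  1.1 -1.5  1.7]
in board: x 57.5 y 0.1 mm yaw 0.008
in tool mm [58.4991 -2.2739] yawrel 0.003054819145623444
```

View pics/w6.png

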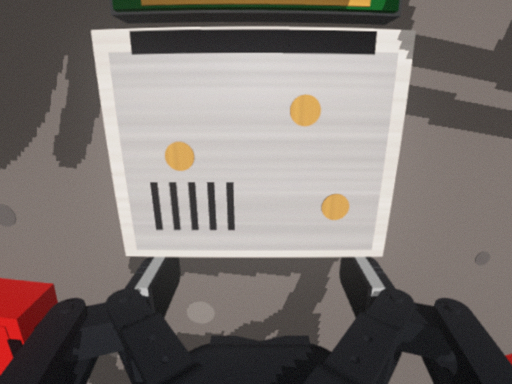

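View pics/top6.png

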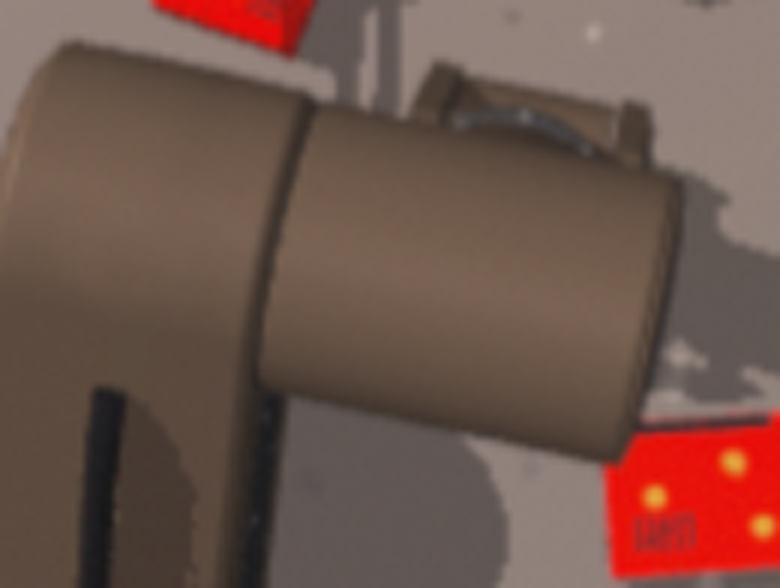

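Emit:
play_rows --offset '[[3,0,0],[3,0,0],[1.5,0,0],[1,0,0],[1,0,0],[1,0,0],[0,0,0],[0,0,0]]' --twist '[[0,0,0.2],[0,0,0],[0,0,0],[0,0,0],[0,0,0],[0,0,0],[0,0,0],[0,0,0]]' --gripper '[85,85,85,85,85,85,85,85]'

```text
clock: 7.02
ee_pos: [0.4767, -0.0301, 0.0043]
orientation: [[-0.136, 0.991, 0.004], [0.991, 0.136, -0.003], [-0.003, 0.003, -1.0]]
contact_force: [-0.5, -1.2, 0.4]
finger_gap: 0.0848
```

```bash
python3 look.py w7;  python3 - <<'E'
from tun import *
o,s=np.load("w7.npy",allow_pickle=True);tuner(o,s,[[93,31],[414,30],[383,256],[128,256]])
crop(s["image"],80,0,350,70,2.2,"w7c.png")
s=env.snapshot("scene");crop(s["image"],240,150,110,82,7,"s7.png")
E
```

```text
(array([ 0.4767, -0.0301,  0.0043]), np.float64(1.7069694860183535)) [-0.4931 -1.1708  0.3951] [ 0.0039 -0.003  -1.    ]
tuner [ 0.4665  0.0276 -1.4316] resid [-3.2 -0.3  3.5 -0.4  1.1  1.1 -1.5  1.8]
in board: x 47.5 y 1.3 mm yaw 0.008
in tool mm [58.5092 -2.2686] yawrel 0.0029675801816220204
```

View pics/w7c.png

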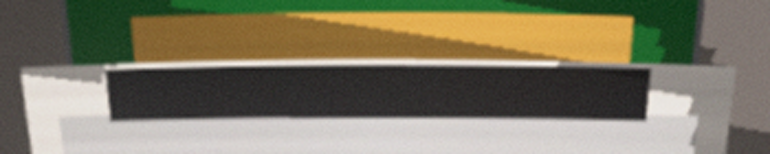

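View pics/s7.png

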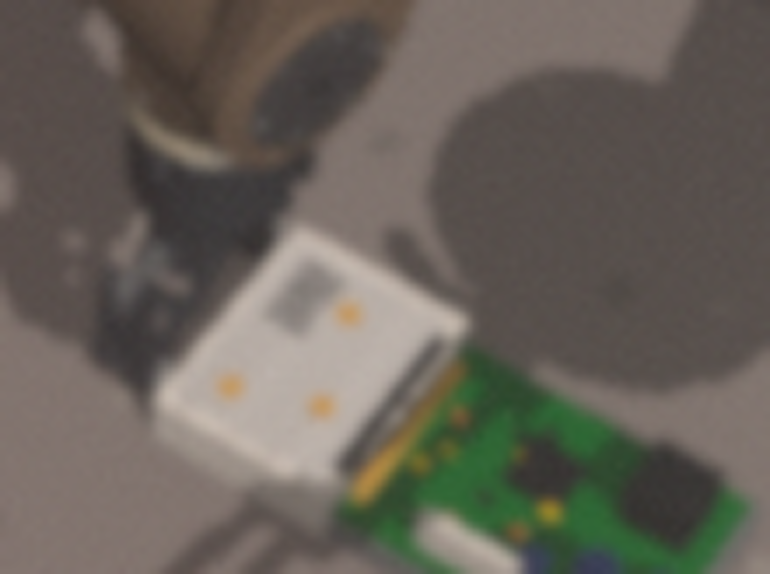

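Emit:
play_rows --offset '[[1,0,0],[1,0,0],[1,0,0],[0,0,0],[0,0,0]]' --twist '[[0,0,0],[0,0,0],[0,0,0],[0,0,0],[0,0,0]]' --gripper '[85,85,85,85,85]'

```text
clock: 7.53
ee_pos: [0.4766, -0.0276, 0.0044]
orientation: [[-0.136, 0.991, 0.005], [0.991, 0.136, -0.004], [-0.004, 0.004, -1.0]]
contact_force: [-0.5, -2.6, 0.1]
finger_gap: 0.0849
```

```bash
python3 look.py w8;  python3 - <<'E'
from tun import *
a=np.load("w7.npy",allow_pickle=True)[1]["image"];o,s=np.load("w8.npy",allow_pickle=True)
b=np.vstack([a[0:60,80:430],s["image"][0:60,80:430]]);crop(b,0,0,350,120,2.2,"w8c.png")
E
```

```text
(array([ 0.4766, -0.0276,  0.0044]), np.float64(1.7073101828866704)) [-0.4879 -2.5792  0.108 ] [ 0.0046 -0.0035 -1.    ]
```

View pics/w8c.png

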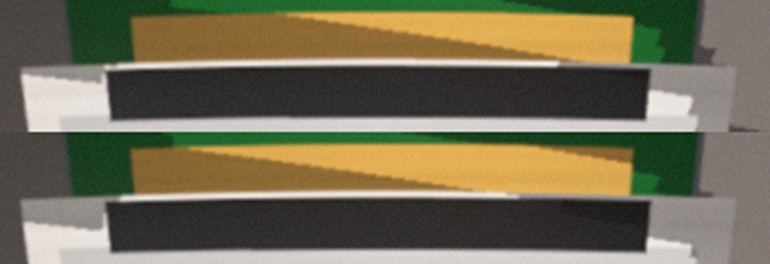

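Emit:
play_rows --offset '[[-5,0,0],[-10,0,0],[-10,0,0],[0,0,-20],[0,0,-35],[0,0,-40],[0,0,-40],[0,0,-40],[0,0,-40],[0,0,-40],[0,0,-40],[0,0,-35]]' --twist '[[0,0,0],[0,0,0],[0,0,0],[0,0,0],[0,0,0],[0,0,0],[0,0,0],[0,0,0],[0,0,0],[0,0,0],[0,0,0],[0,0,0]]' --gripper '[85,85,85,85,85,85,85,85,85,85,85,85]'

```text
clock: 8.58
ee_pos: [0.4763, -0.0612, 0.3424]
orientation: [[-0.131, 0.991, -0.011], [0.991, 0.131, 0.002], [0.003, -0.011, -1.0]]
contact_force: [1.0, 0.3, 0.1]
finger_gap: 0.0845
```

```bash
python3 look.py w9; python3 - <<'E'
from plan import *
rows(line([.481,.32,.345],3.09,14),60)
E
```

```text
(array([ 0.4781, -0.0617,  0.3488]), np.float64(1.7020780640032684)) [1.0021 0.2818 0.0677] [-0.0112  0.0016 -0.9999]
[[27,3.8,0.2],[26.5,6.4,0.3],[25.7,9,0.3],[24.7,11.5,0.3],[23.5,13.9,0.3],[22,16.2,0.3],[20.3,18.3,0.3],[18.3,20.2,0.3],[16.3,21.9,0.3],[14,23.4,0.3],[11.6,24.7,0.3],[9.1,25.7,0.3],[6.5,26.5,0.3],[3.9,27,0.3]]
[[-0.13,0.03,-5.68],[0,0,-5.68],[0,0,-5.68],[0,0,-5.68],[0,0,-5.68],[0,0,-5.68],[0,0,-5.68],[0,0,-5.68],[0,0,-5.68],[0,0,-5.68],[0,0,-5.68],[0,0,-5.68],[0,0,-5.68],[0,0,-5.68]]
[60, 60, 60, 60, 60, 60, 60, 60, 60, 60, 60, 60, 60, 60]
```

View pics/w9.png

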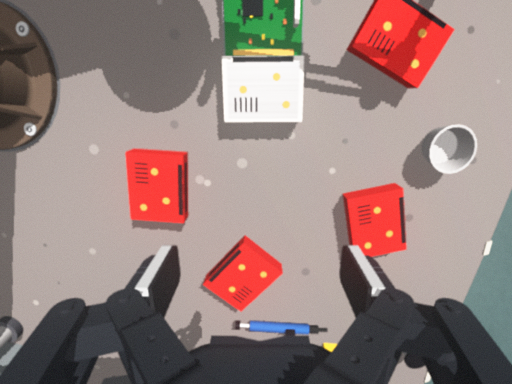

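Emit:
play_rows --offset '[[27,4,0],[26,6,0],[26,9,0],[25,11,0],[23,14,0],[22,16,0],[20,18,0],[18,20,0],[16,22,0],[14,23,0],[11,24,0],[0,0,0]]' --twist '[[0,0,-5.7],[0,0,-5.7],[0,0,-5.7],[0,0,-5.7],[0,0,-5.7],[0,0,-5.7],[0,0,-5.7],[0,0,-5.7],[0,0,-5.7],[0,0,-5.7],[0,0,-5.7],[0,0,-5.7]]' --gripper '[60,60,60,60,60,60,60,60,60,60,60,60]'

```text
clock: 9.63
ee_pos: [0.4779, 0.2371, 0.3532]
orientation: [[-0.979, 0.203, 0.006], [0.203, 0.979, -0.002], [-0.006, -0.001, -1.0]]
contact_force: [-0.2, 0.3, -0.8]
finger_gap: 0.0598
```

```bash
python3 look.py w10; python3 - <<'E'
from plan import *
rows(line([.481,.32,.345],3.09,4),60)
E
```

```text
(array([0.478 , 0.2357, 0.3531]), np.float64(2.9449080872924758)) [-0.2212  0.3081 -0.8477] [ 0.0059 -0.0019 -1.    ]
[[3.4,20.8,2],[2.6,20.9,2],[1.9,21,2],[1.1,21.1,2]]
[[-0.09,0.35,-2.08],[0,0,-2.08],[0,0,-2.08],[0,0,-2.08]]
[60, 60, 60, 60]
```

View pics/w10.png

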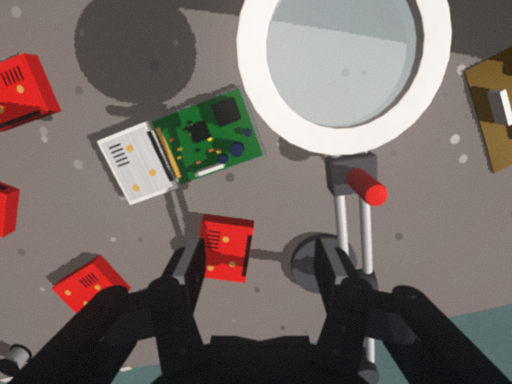

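```bash
python3 - <<'E'
from plan import *
o,s=np.load("w10.npy",allow_pickle=True);crop(s["image"],90,80,180,130,4,"w10c.png");crop(s["image"],225,0,240,220,2.7,"w10d.png")
E
```

```text
(no output)
```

View pics/w10c.png

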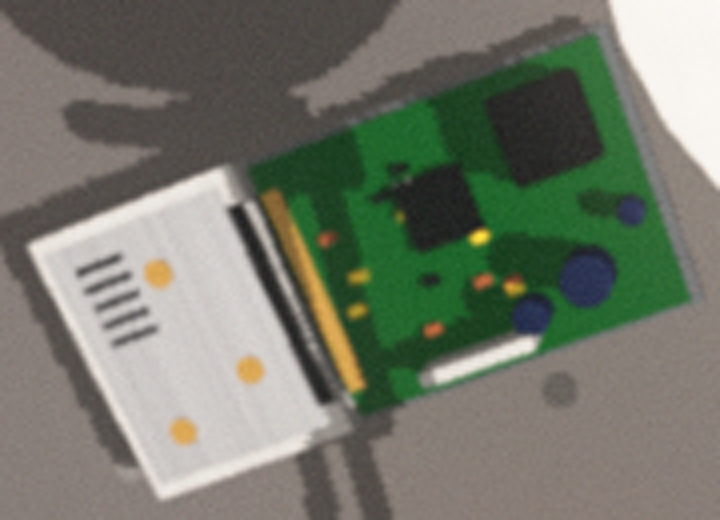

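View pics/w10d.png

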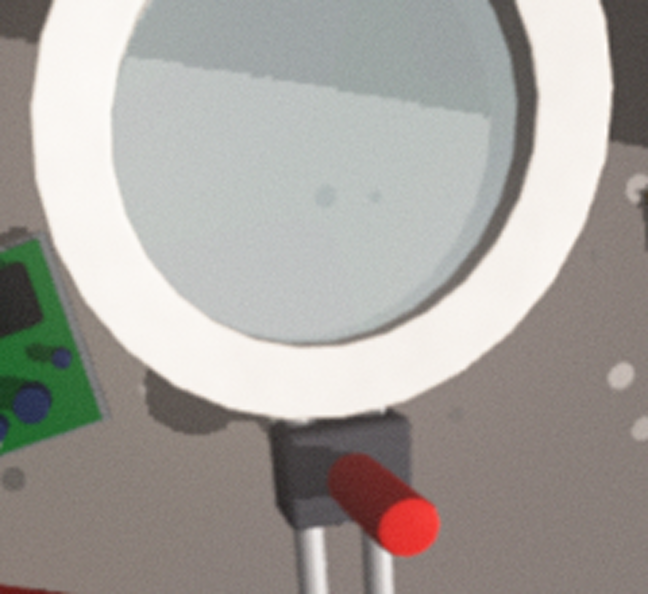

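```bash
python3 - <<'E'
from tun import *
o,s=np.load("w10.npy",allow_pickle=True)
f=lambda a,k,x,y:np.array(a,float)/k+[x-.4,y-.4]
print("grip",w(s,f([[408,527]],2.7,225,0),.305,o),w(s,f([[352,477]],2.7,225,0),.255,o))
# order FL(-y... image-left of tool) : use geometry: -y tuner corner = upper(222,165)
tuner(o,s,f([[222,166],[335,432],[162,498],[30,246]],4,90,80))
b=w(s,f([[250,165],[362,412]],4,90,80),.02,o);print("board edge",b,b.mean(0),np.linalg.norm(b[1]-b[0]),np.arctan2(*(b[1]-b[0])[1::-1])-np.pi/2)
b=w(s,f([[600,28],[697,300]],4,90,80),.02,o);print("board far",b,b.mean(0),np.linalg.norm(b[1]-b[0]),np.arctan2(*(b[1]-b[0])[1::-1])-np.pi/2)
print("ring edge L/R",w(s,f([[32,110],[613,95]],2.7,225,0),.255,o))
E
```

```text
grip [[0.48   0.3212 0.305 ]] [[0.4809 0.3219 0.255 ]]
tuner [ 0.4654  0.0277 -1.435 ] resid [ 0.5 -0.4  3.2  0.2 -1.8  0.7 -2.  -0.1]
in board: x 47.2 y 0.3 mm yaw 0.005
in tool mm [ -30.2215 -207.5861] yawrel -1.230826941932402
board edge [[0.4021 0.0723 0.02  ]
 [0.5136 0.0874 0.02  ]] [0.4579 0.0798 0.02  ] 0.11254961912543265 -1.436142357127734
board far [[0.3803 0.2247 0.02  ]
 [0.4947 0.2406 0.02  ]] [0.4375 0.2327 0.02  ] 0.1154938443674839 -1.4329369972763593
ring edge L/R [[0.3549 0.2445 0.255 ]
 [0.3816 0.4096 0.255 ]]
```

```bash
python3 - <<'E'
from plan import *
rows(line([.4805,.3214,.345],3.09,5)+[([.4805,.3214,.345-.02*k],3.09) for k in range(1,5)],50)
E
```

```text
[[2.9,16.9,1.6],[2.4,17,1.6],[1.9,17,1.6],[1.4,17.1,1.6],[0.9,17.1,1.6],[0,0,20],[0,0,20],[0,0,20],[0,0,20]]
[[-0.09,0.35,-1.66],[0,0,-1.66],[0,0,-1.66],[0,0,-1.66],[0,0,-1.66],[0,0,0],[0,0,0],[0,0,0],[0,0,0]]
[50, 50, 50, 50, 50, 50, 50, 50, 50]
```

Emit:
play_rows --offset '[[3,17,2],[2.5,17,2],[2,17,2],[1,17,1],[1,17,1],[0,0,0],[0,0,0]]' --twist '[[0,0.3,-1.7],[0,0,-1.7],[0,0,-1.7],[0,0,-1.6],[0,0,-1.6],[0,0,0],[0,0,0]]' --gripper '[55,55,55,55,55,55,55]'

```text
clock: 10.27
ee_pos: [0.4837, 0.3174, 0.3437]
orientation: [[-0.998, 0.066, -0.002], [0.066, 0.998, -0.003], [0.002, -0.004, -1.0]]
contact_force: [0.2, 0.4, 0.0]
finger_gap: 0.0551
```

```bash
python3 look.py w11; python3 - <<'E'
from plan import *
P,_=cur();rows([([.4805,.3214,P[2]],3.09)]+[([.4805,.3214,P[2]-(P[2]-.265)/4*k],3.09) for k in range(1,5)],50)
E
```

```text
(array([0.4837, 0.3173, 0.3437]), np.float64(3.0755509022877696)) [0.2162 0.4315 0.0389] [-0.0021 -0.0034 -1.    ]
[[3.5,3.9,0],[0,0,19.7],[0,0,19.7],[0,0,19.7],[0,0,19.7]]
[[-0.2,-0.11,-0.83],[0,0,0],[0,0,0],[0,0,0],[0,0,0]]
[50, 50, 50, 50, 50]
```

View pics/w11.png

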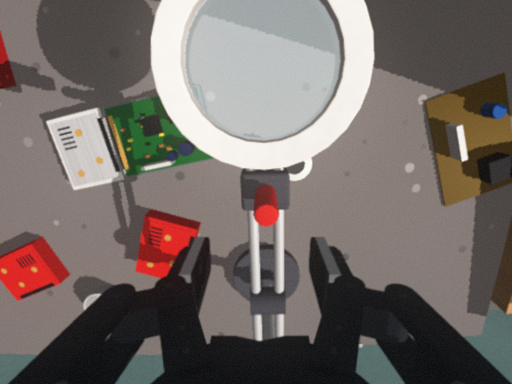

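Emit:
play_rows --offset '[[3.5,4,0],[0,0,20],[0,0,20],[0,0,20],[0,0,17],[0,0,0]]' --twist '[[-0.2,-0.1,-0.8],[0,0,0],[0,0,0],[0,0,0],[0,0,0],[0,0,0]]' --gripper '[55,55,55,55,55,55]'

```text
clock: 10.82
ee_pos: [0.4812, 0.3168, 0.2665]
orientation: [[-0.998, 0.06, 0.005], [0.06, 0.998, 0.003], [-0.004, 0.003, -1.0]]
contact_force: [0.6, -0.4, -0.5]
finger_gap: 0.0547
```

```bash
python3 look.py w12
```

```text
(array([0.4817, 0.3171, 0.2682]), np.float64(3.0812856438263383)) [ 0.6205 -0.382  -0.5335] [ 0.0046  0.0029 -1.    ]
```

View pics/w12.png

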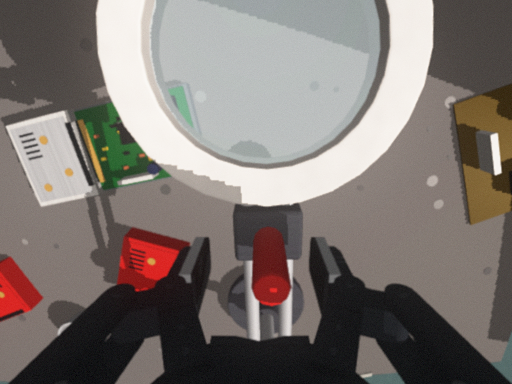

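Emit:
play_rows --offset '[[-0.5,4,0],[0,0,0],[0,0,0],[0,0,0],[0,0,0],[0,0,0],[0,0,0],[0,0,0]]' --twist '[[-0.2,0.2,-0.7],[0,0,0],[0,0,0],[0,0,0],[0,0,0],[0,0,0],[0,0,0],[0,0,0]]' --gripper '[55,30,16,10,10,10,10,10]' --force 25

```text
clock: 11.53
ee_pos: [0.4837, 0.3211, 0.2727]
orientation: [[-0.999, 0.048, 0.008], [0.048, 0.999, 0.01], [-0.007, 0.01, -1.0]]
contact_force: [1.5, 0.8, -2.9]
finger_gap: 0.0172
```

```bash
cat > swing.py <<'E'
import sys
from plan import *
post=np.array([.7355,.309]);P,y=cur();d=P[:2]-post;a=np.arctan2(d[1],d[0])%(2*np.pi);r=np.linalg.norm(d)
print("ang",a,"r",r,"yaw",y,"z",P[2]);tgt=3.842;n=int(sys.argv[1]);
off=y%(2*np.pi)-a
rows([([*(post+r*np.array([np.cos(b),np.sin(b)])),P[2]],b+off) for b in np.linspace(a,tgt,n+1)[1:]],10)
E
python3 swing.py 20
```

```text
ang 3.0937447786777867 r 0.25205281227177456 yaw 3.0936597440379683 z 0.2726985830181225
[[-0.2,-9.4,-0.1],[-0.2,-9.4,0],[-0.2,-9.4,0],[-0.2,-9.4,0],[-0.2,-9.4,0],[-0.2,-9.4,0],[-0.2,-9.4,0],[-0.2,-9.4,0],[-0.2,-9.4,0],[-0.2,-9.4,0],[-0.2,-9.4,0],[-0.2,-9.4,0],[-0.2,-9.4,0],[-0.2,-9.4,0],[-0.2,-9.4,0],[-0.2,-9.4,0],[-0.2,-9.4,0],[-0.2,-9.4,0],[-0.2,-9.4,0],[-0.2,-9.4,0]]
[[0.58,0.42,-2.14],[0,0,-2.14],[0,0,-2.14],[0,0,-2.14],[0,0,-2.14],[0,0,-2.14],[0,0,-2.14],[0,0,-2.14],[0,0,-2.14],[0,0,-2.14],[0,0,-2.14],[0,0,-2.14],[0,0,-2.14],[0,0,-2.14],[0,0,-2.14],[0,0,-2.14],[0,0,-2.14],[0,0,-2.14],[0,0,-2.14],[0,0,-2.14]]
[10, 10, 10, 10, 10, 10, 10, 10, 10, 10, 10, 10, 10, 10, 10, 10, 10, 10, 10, 10]
```

Emit:
play_rows --offset '[[-0.2,-5,0],[-0.2,-9.4,0],[-0.2,-9.4,0],[-0.2,-9.4,0],[-0.2,-9.4,0],[-0.2,-9.4,0],[-0.2,-9.4,0],[-0.2,-9.4,0],[-0.2,-9.4,0],[0,-5,0]]' --twist '[[0,0,-1.1],[0,0,-2.1],[0,0,-2.1],[0,0,-2.1],[0,0,-2.1],[0,0,-2.1],[0,0,-2.1],[0,0,-2.1],[0,0,-2.1],[0,0,-1.1]]' --gripper '[10,10,10,10,10,10,10,10,10,10]'

```text
clock: 12.37
ee_pos: [0.4956, 0.2356, 0.2727]
orientation: [[-0.955, -0.296, 0.011], [-0.296, 0.955, 0.013], [-0.014, 0.009, -1.0]]
contact_force: [2.2, 3.5, -4.0]
finger_gap: 0.0168
```

```bash
python3 swing.py 10; python3 look.py w13
```

```text
ang 3.4384426188000687 r 0.25089149147357426 yaw -2.841572395897301 z 0.2727052762415502
[[-0.2,-10.1,-0.1],[-0.2,-10.1,0],[-0.2,-10.1,0],[-0.2,-10.1,0],[-0.2,-10.1,0],[-0.2,-10.1,0],[-0.2,-10.1,0],[-0.2,-10.1,0],[-0.2,-10.1,0],[-0.2,-10.1,0]]
[[0.5,0.84,-2.31],[0,0,-2.31],[0,0,-2.31],[0,0,-2.31],[0,0,-2.31],[0,0,-2.31],[0,0,-2.31],[0,0,-2.31],[0,0,-2.31],[0,0,-2.31]]
[10, 10, 10, 10, 10, 10, 10, 10, 10, 10]
(array([0.4957, 0.2351, 0.2727]), np.float64(-2.841231319987866)) [ 2.1934  3.4914 -3.985 ] [ 0.0111  0.0129 -0.9999]
```

View pics/w13.png

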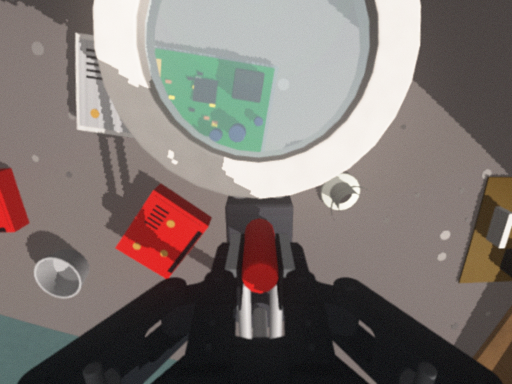

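Emit:
play_rows --offset '[[0,-6,0],[-0.1,-10,0],[-0.1,-10,0],[-0.1,-10,0],[-0.1,-10,0],[-0.1,-10,0],[-0.1,-10,0],[-0.1,-10,0],[-0.1,-10,0],[0,-10,0],[0,-5,0],[0,0,0]]' --twist '[[0,0,-1.3],[0,0,-2.3],[0,0,-2.3],[0,0,-2.3],[0,0,-2.3],[0,0,-2.3],[0,0,-2.3],[0,0,-2.3],[0,0,-2.3],[0,0,-2.3],[0,0,-1.1],[0,0,0]]' --gripper '[10,10,10,10,10,10,10,10,10,10,10,10]'

```text
clock: 13.42
ee_pos: [0.5456, 0.1469, 0.2728]
orientation: [[-0.756, -0.655, 0.013], [-0.655, 0.756, 0.018], [-0.021, 0.005, -1.0]]
contact_force: [0.6, -1.7, -1.5]
finger_gap: 0.0169
```

```bash
python3 swing.py 2; python3 look.py w14
```

```text
ang 3.8480722047849474 r 0.24965232576673732 yaw -2.4275394364222347 z 0.272776199777789
[[0,0.8,0],[0,0.8,0]]
[[0.28,1.22,0.18],[0,0,0.17]]
[10, 10]
(array([0.5453, 0.1472, 0.2727]), np.float64(-2.428518593724021)) [ 0.6181 -1.6887 -1.4629] [ 0.0129  0.0177 -0.9998]
```

View pics/w14.png

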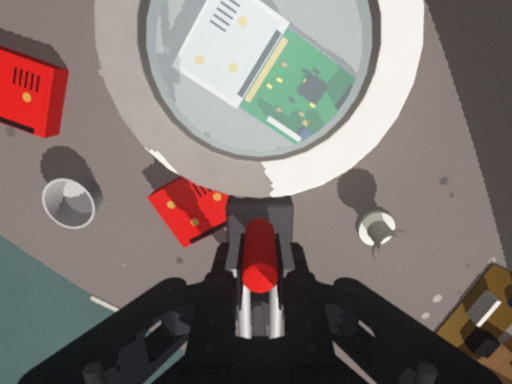

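Emit:
play_rows --offset '[[0,0,0],[0,0,0],[0,0,0],[0,0,0],[0,0,0],[0,0,-15],[0,0,-25],[0,0,-30],[0,0,-10],[0,0,0]]' --twist '[[0,0,0],[0,0,0],[0,0,0],[0,0,0],[0,0,0],[0,0,0],[0,0,0],[0,0,0],[0,0,0],[0,0,0]]' --gripper '[25,40,50,50,50,50,50,50,50,50]'

```text
clock: 14.3
ee_pos: [0.5425, 0.1483, 0.3564]
orientation: [[-0.757, -0.653, 0.012], [-0.653, 0.758, 0.019], [-0.021, 0.007, -1.0]]
contact_force: [-0.8, 0.1, -0.1]
finger_gap: 0.05
```

```bash
python3 look.py w15; python3 - <<'E'
from plan import *
s=env.snapshot("top");cv2.imwrite("pics/t15.png",s["image"][:,:,::-1]);s=env.snapshot("scene");cv2.imwrite("pics/s15.png",s["image"][:,:,::-1])
E
```

```text
(array([0.5424, 0.1483, 0.3557]), np.float64(-2.4303917604662657)) [-0.8416  0.0817 -0.1354] [ 0.0116  0.0186 -0.9998]
```

View pics/w15.png

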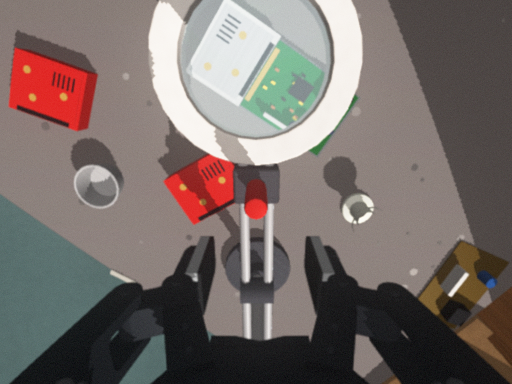

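View pics/t15.png

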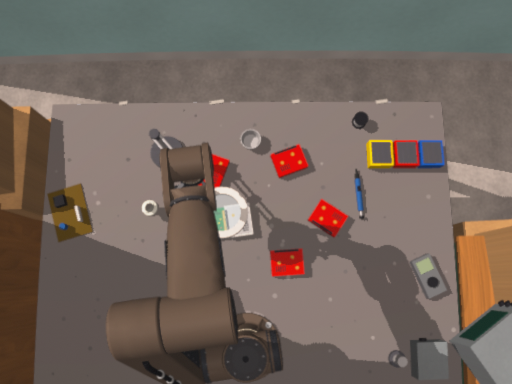

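View pics/s15.png

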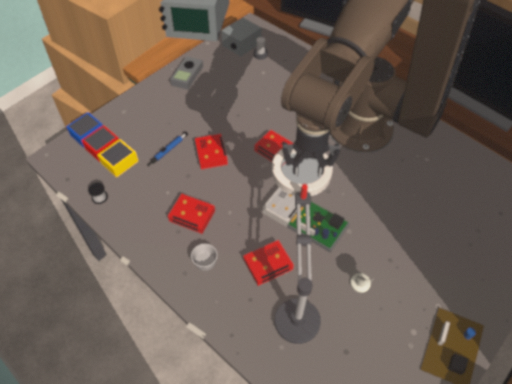

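Emit:
play_rows --offset '[[0,0,-20],[-10,12,-10],[-20,24,0],[-20,24,0],[-20,24,0],[-20,24,0],[-20,24,0],[-20,24,0],[-20,24,0],[-20,24,0],[-10,12,0],[0,0,0]]' --twist '[[0,0,0],[0,0,0],[0,0,0],[0,0,0],[0,0,0],[0,0,0],[0,0,0],[0,0,0],[0,0,0],[0,0,0],[0,0,0],[0,0,0]]' --gripper '[50,50,50,50,50,50,50,50,50,50,50,50]'

```text
clock: 15.45
ee_pos: [0.5346, 0.4405, 0.3692]
orientation: [[-0.761, -0.649, -0.017], [-0.649, 0.761, 0.008], [0.008, 0.017, -1.0]]
contact_force: [0.3, -0.6, -0.8]
finger_gap: 0.0505
```

```bash
python3 look.py w16; python3 - <<'E'
from plan import *
s=env.snapshot("top");np.save("top16.npy",s,allow_pickle=True);cv2.imwrite("pics/t16.png",s["image"][:,:,::-1]);crop(s["image"],130,120,170,128,4.5,"t16c.png")
s=env.snapshot("scene");np.save("sc16.npy",s,allow_pickle=True);crop(s["image"],220,120,170,128,4.5,"s16c.png")
E
```

```text
(array([0.5346, 0.4394, 0.3689]), np.float64(-2.4355594772370415)) [ 0.3021 -0.6381 -0.825 ] [-0.0169  0.0077 -0.9998]
```

View pics/t16c.png

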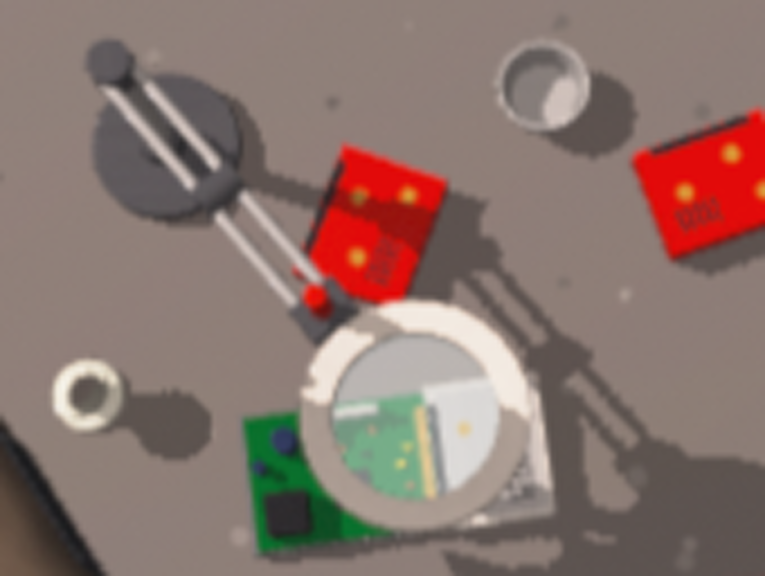

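View pics/s16c.png

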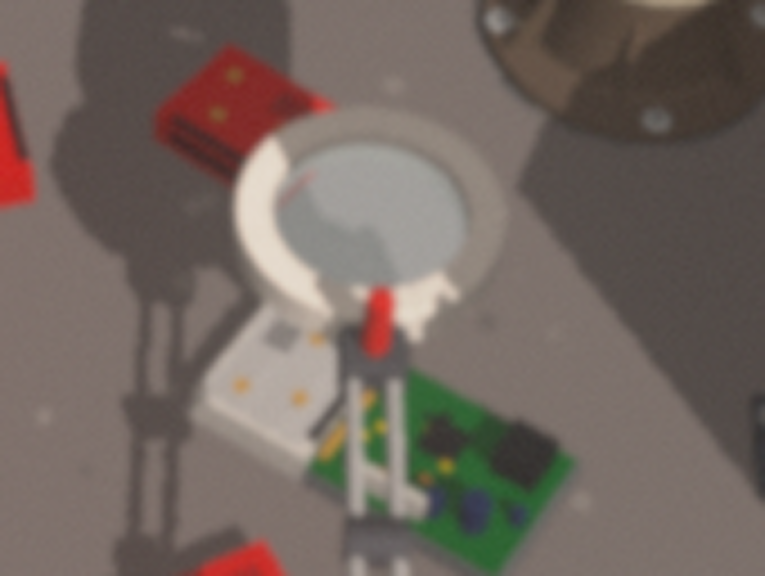

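```bash
python3 - <<'E'
from plan import *
s=np.load("top16.npy",allow_pickle=True).item();c=np.load("sc16.npy",allow_pickle=True).item()
f=lambda a,x,y:np.array(a,float)/4.5+[x-.4,y-.4]
print("lens top",w(s,f([415,415],130,120),.245),"scene",w(c,f([371,215],220,120),.245))
print("brass",w(s,f([[417,406],[432,497]],130,120),.02))
fx=w(s,f([[246,420],[260,553]],130,120),.02);print("board far",fx,fx.mean(0)[:2]+.16*np.array([.132,-.991]))
print("tin",w(s,f([543,87],130,120),.04),"spool",w(s,f([88,396],130,120),.072))
t0=np.load("top0.npy",allow_pickle=True).item();a=t0["image"].astype(int);b=s["image"].astype(int)
d=np.abs(a-b).sum(2)
print("pump diff",d[165:222,345:375].max(),"tin diff",d[125:152,238:265].max())
E
```

```text
lens top [[0.4646 0.0757 0.245 ]] scene [[0.4636 0.0759 0.245 ]]
brass [[0.5047 0.0894 0.02  ]
 [0.4276 0.0764 0.02  ]]
board far [[0.4934 0.234  0.02  ]
 [0.3812 0.2201 0.02  ]] [0.4585 0.0685]
tin [[ 0.7781 -0.0184  0.04  ]] spool [[0.5066 0.3578 0.072 ]]
pump diff 17 tin diff 19
```

```bash
python3 - <<'E'
from plan import *
t=np.load("top16.npy",allow_pickle=True).item();c=np.load("sc16.npy",allow_pickle=True).item();c0=np.load("scene0.npy",allow_pickle=True).item()
print(w(c,[360.4,281],.072),w(t,[149.1,207.6],.072),p(c,w(t,[149.1,207.6],.072)),p(t,[[.549,.38,.072]]))
a=c0["image"][255:315,330:400];b=c["image"][255:315,330:400];print(np.abs(a.astype(int)-b).sum(2).max())
crop(np.hstack([a,b]),0,0,140,60,5,"sp.png")
E
```

```text
[[0.5495 0.3806 0.072 ]] [[0.5066 0.358  0.072 ]] [[362.8497 266.0533]] [[143.6568 196.3675]]
307
```

View pics/sp.png

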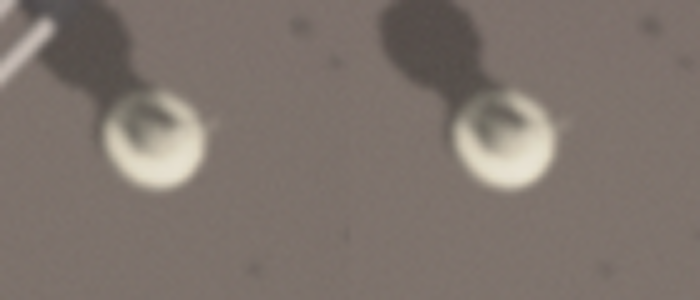

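```bash
python3 - <<'E'
from station import env
print(env.get_obs()["qvel"]);env.finish_job()
E
```

```text
[-1.92284086e-02 -2.17502832e-02 -2.70273030e-03  6.06057184e-05
  1.51984679e-03  3.45714999e-05]
the job is handed in; nothing more can be done
```

I pushed the silver tuner can along the counter with the open fingers in a straight run, an arc and another straight run. It ended against the board's brass-contact edge. Then I pinched the lamp's red grip, swung the arm about 0.75 rad anticlockwise, released it and pulled clear. I handed the job in at about 15.6 s.

**Last checks:**
- **Joint:** the last direct measurement came after the push and before the swing. The can was about 0.5 mm off centre and its yaw matched the board's to about 0.002 rad. There was no visible gap, and the wrist picture did not change over a further 3 mm of push. Afterwards I only saw the joint through the lens, where it looked unchanged.
- **Board:** shifted by an estimated 3 to 4 mm, as the can pressed against it.
- **Lens:** two cameras put its centre at (0.464, 0.076). That is about 5 to 9 mm from the edge's middle, against the 35 mm limit.
- **Pump, tin and coil former:** the pump and tin images did not change. The coil former looks the same in before-and-after crops, apart from the moved shadow.
- **Robot:** the fingers were well clear of everything, and the wrist force was at noise level.

**One disagreement:** the top and scene cameras placed the coil former about 48 mm apart when I assumed it was 72 mm high. I did not resolve this, and the comparison that matters, before against after in the same camera, shows it did not move.

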